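Dry-fit two kit buildings beside the track

TASK

Dry-fit the two model buildings on their foundations beside the track, from the ground up, each part seated down over the locating step of the one below before the next goes on: the signal box is the large brick storey, then the glazed cabin, then the hipped roof with the chimney; the lineside hut is the small brick walls, then the small roof with the vent. Each building belongs on the foundation of its size, sitting square, with its long side along the foundation's (either way round will do), and in the end every part is down and let go; leave the paint tin, the glue bottle and the track rubber where they are.

Things in the scene. Friction and masses are not known exactly. Their poses are not given: they have to be found in the camera images.
- sb_foundation: larger of two grey slabs fixed beside the track, 88 x 60 x 6 mm; centred on top a tapered locating step 6 mm high (50.5 x 34.5 mm at its foot, 44 x 28 at its top). Origin: centre of its underside, on the worktop; the seated storey's origin is 6 mm above it. x along its length, y across, z up.
- hut_foundation: smaller of the two grey slabs fixed beside the track, 58 x 50 x 6 mm; centred on top a tapered locating step 6 mm high (30.5 x 24.5 mm at its foot, 24 x 18 at its top). Origin: centre of its underside; the seated hut walls' origin is 6 mm above it. x along its length, y across, z up.
- brick_storey: large brick shell, 60 x 44 x 34 mm, three tall windows a side; open below (cavity 54 x 38, 31 deep), on top a tapered locating step 6 mm high (50.5 x 34.5 mm at its foot, 44 x 28 at its top). Grip across the 44 mm. Origin: centre of its underside; the seated cabin's origin is 34 mm above it. x along its length, y across, z up. Starts upright on the mat (its top: z = 3 mm).
- glazed_cabin: cream shell, 60 x 44 x 28 mm, windowed all round, at its -x end a landing 12 mm long, 11 high; open below (cavity 54 x 38, 25 deep), on top a tapered locating step 6 mm high (50.5 x 34.5 mm at its foot, 44 x 28 at its top). Grip across the 44 mm. Origin: centre of the walls' underside; seated roof's: 28 mm above. x along its length, y across, z up. Starts upright on the mat (its top: z = 3 mm).
- hipped_roof: larger roof: slate, hipped, eaves 70 x 54 mm and 7 mm high, ridge at 25 mm, in its middle a brick chimney up to 46 mm (16 mm along x, 12 mm along y) with pots to 52 mm; hollow below (54 x 38, 7 deep). Grip the chimney across its 12 mm. Origin: centre of its underside. x along its length, y across, z up. Starts upright on the mat (its top: z = 3 mm).
- hut_walls: small brick shell, 40 x 34 x 28 mm; open below (cavity 34 x 28, 25 deep), on top a tapered locating step 6 mm high (30.5 x 24.5 mm at its foot, 24 x 18 at its top). Grip across the 34 mm. Origin: centre of its underside; the seated hut roof's origin is 28 mm above it. x along its length, y across, z up. Starts upright on the mat (its top: z = 3 mm).
- hut_roof: smaller roof: low, grey, 50 x 44 x 12 mm, in its middle a round steel vent 12 mm thick with a 15 mm cap from 27 to 33 mm height; hollow below (34 x 28, 7 deep). Grip it by the vent. Origin: centre of its underside. x along its length, y across, z up. Starts upright on the mat (its top: z = 3 mm).
- paint_tin: round enamel tin, 33 mm across, 28 mm high, standing on the mat among the parts; not to be moved. Origin: centre of its underside.
- glue_bottle: white glue bottle, 33 mm across, 84 mm high, standing at the right of the mat; not to be moved. Origin: centre of its underside.
- track_rubber: brown abrasive block, 24 x 60 x 18 mm, lying at the right of the mat; not to be moved. Origin: centre of its underside.
Things that resemble listed ones, but are neither listed nor needed, are in the scene too. Leave any yellow look-alike of the hut_walls alone.

How it is judged:
At the end, for the whole second after the job is handed in: Storey, cabin and hipped roof stacked on the large foundation, hut walls and vent roof on the small one; each part centred within 6 mm on the one below, within 3 mm of its seated height, long axes parallel within 0.13 rad, upright within 0.07 rad, released and at rest (horizontal distance between brick_storey and sb_foundation below 0.006 m and z of brick_storey in the frame of sb_foundation between 0.003 and 0.009 m and angle between the x axis of brick_storey and the x axis of sb_foundation, either way round below 0.13 rad and angle between each of brick_storey, glazed_cabin, hipped_roof, hut_walls, hut_roof's own z axis and vertical below 0.07 rad and horizontal distance between glazed_cabin and brick_storey below 0.006 m and z of glazed_cabin in the frame of brick_storey between 0.031 and 0.037 m and angle between the x axis of glazed_cabin and the x axis of brick_storey, either way round below 0.13 rad and horizontal distance between hipped_roof and glazed_cabin below 0.006 m and z of hipped_roof in the frame of glazed_cabin between 0.025 and 0.031 m and angle between the x axis of hipped_roof and the x axis of glazed_cabin, either way round below 0.13 rad and horizontal distance between hut_walls and hut_foundation below 0.006 m and z of hut_walls in the frame of hut_foundation between 0.003 and 0.009 m and angle between the x axis of hut_walls and the x axis of hut_foundation, either way round below 0.13 rad and horizontal distance between hut_roof and hut_walls below 0.006 m and z of hut_roof in the frame of hut_walls between 0.025 and 0.031 m and angle between the x axis of hut_roof and the x axis of hut_walls, either way round below 0.13 rad and linear speed of each of brick_storey, glazed_cabin, hipped_roof, hut_walls, hut_roof below 0.02 m/s); the robot touches nothing.
It fails at once if the cabin is fitted to the part below it before that part stands on its foundation (horizontal distance between glazed_cabin and brick_storey below 0.008 m and z of glazed_cabin in the frame of brick_storey between 0.031 and 0.037 m and horizontal distance between brick_storey and sb_foundation above 0.02 m).
It fails at once if the hipped roof is fitted to the part below it before that part stands on its foundation (horizontal distance between hipped_roof and glazed_cabin below 0.008 m and z of hipped_roof in the frame of glazed_cabin between 0.025 and 0.031 m and horizontal distance between glazed_cabin and sb_foundation above 0.02 m).
It fails at once if the hut roof is fitted to the part below it before that part stands on its foundation (horizontal distance between hut_roof and hut_walls below 0.008 m and z of hut_roof in the frame of hut_walls between 0.025 and 0.031 m and horizontal distance between hut_walls and hut_foundation above 0.02 m).
It fails at once if the paint tin, the glue bottle or the track rubber is moved by more than 20 mm (distance of any of paint_tin, glue_bottle, track_rubber from where it was at the start of the episode above 0.02 m).
It also fails if it takes over 131 s, if anything falls off the work surface, if the arm or the gripper's body presses on something with over 40 N, if the wrist force passes 120 N, or if a joint passes its speed limit or range.

ROBOT

A 6-joint arm with a two-finger parallel gripper is mounted at the origin on a cart in front of the work surface, level with it; the furniture and walls round the work are solid. World frame = base frame: x ahead of the robot, y to its left, z up, the work surface at z = 0. Lengths are in m, angles in rad, forces in N, time in s.
With the tool pointing down it reaches from about 0.425 to 0.95 m from the base axis. Payload 3.5 kg.
Tool frame: the origin (TCP) lies midway between the tips of the shut fingers; the grasp point (between the pads) lies 19 mm behind it (ctrl.hold_point_z is the distance from the TCP to the grasp point, in m); z points along the fingers, y is the line along which they close (so a half turn about z gives the same grasp; the last joint's range is limited). The gripper opens to 85 mm and grips with 20 to 120 N. Pads are 22 mm wide; open, the fingers measure 114 mm over their backs; the gripper's body (76 mm by 85 mm) begins 54 mm behind the grasp point. The pads swing forward as they close: fully open they stand 13 mm farther back than shut.
Start: joints at [-1.491, 0.286, 1.577, -0, 1.279, -0.15], TCP at [0.154, -0.657, 0.231] pointing down, gripper open.
Joint ranges: [-2.77, 2.77], [-0.9, 2.22], [0.21, 2.48], [-1.53, 4.67], [0.24, 2.81], [-2.84, 2.84]. Speed limits (rad/s): [2.79, 2.79, 3.14, 3.14, 3.14, 3.14].

INTERFACE

Orientations are given as a unit quaternion [x, y, z, w].
In Python, from plant import readout, cams, sign_off, ctrl gives the robot as it stands. The module is installed in compiled form; this text tells all that it offers.
- The arm moves only by the tool step_arm, never from a script. Its argument "increments" is a list of rows, each a list of 2 entries, a list of its own where there are three numbers: the shift along the world's x, y, z in mm, then the turn, a rotation vector about the world's x, y, z in rad. In form: [[[x, y, z], [rx, ry, rz]], ...]. A call has 1 to 8 rows; each row shifts and turns the commanded pose from where the row before left it; what a row does not reach is not made up. A row lasts 1/12 s, in which the tool goes at most 41.7 mm and 7.16 degrees, less where a joint would pass 70% of its speed; a pose out of reach is approached as far as the arm can. A call is refused whole if a number of a shift passes 41.7 or a number of a turn 0.125, either way. A call with a gripper value outside its range is refused whole. "fingers" is the opening, from -1 (shut) to 1 (fully open), set as the call begins (left out, the last holds). The fingers move at their own pace and stop on an object; "grip_force" is the grip in N (left out, the last holds). Time passes only in rows, so rows that do not move let the fingers close. It gives the time, the measured TCP pose, the force, the opening and the grip force at its end, in the units of the state.
- readout.get_state(): the state, without advancing time (a new reading comes with each control period).
- cams.read_camera(name): name is "side" or "top" or "wrist"; returns the picture (420x560x3 uint8, red, green, blue); there is no depth.
- cams.get_calibration(name): a dict with "fx", "fy", "cx", "cy" (pixels), "eye" and "rotation" of the camera in the world; the wrist camera has in their place "T_tool_cam" (4x4, takes a point from camera to tool coordinates, whose origin is the TCP and whose axes are the flange's). Camera axes: x right, y up, looking along -z (the intrinsics and any distortion apply to the point x, -y, -z); pixel columns grow to the right and rows downward; lengths in m; the calibration is good to about 2 mm. A picture is of the moment at which its call begins: read the wrist's pose just before it. get_calibration takes no time and is no camera call.
- sign_off(): hands the job in; it is judged then, once.
The state is a dict: "time": time; "qpos": joint angles; "dq": joint speeds; "joint_efforts": joint torques, N m; "eef_pos": TCP position; "tcp_rot": TCP orientation; "contact_force": force on the tool from outside, world axes, zero at the start; "wrist_torque": the same for the moment, N m; "opening": opening from 0.0 (shut) to 1.0 (fully open); "finger_force": force on a finger pad.
Only numpy, scipy, OpenCV 4.12 (cv2) and the standard library are available. Lean on these libraries where they do the work, as an engineer would, in place of code of your own. Each camera call takes 0.05 s, during which the arm holds its last target. There are 200 camera calls.

## Working session

There is one attempt and no reset: what is moved stays moved. The work goes in short steps, Python scripts to look and compute and a tool call to move; the robot and the scene stay as the last step left them, time stands still between calls to the robot, and variables do not carry over. Pictures are saved under pics/ and viewed, at most 14 in all, crops included, and the job is handed in when it is done.

Besides the shell and the picture viewer there is one more tool, called after "Emit:" as name([rows], argument=value, ...), one row to a line, values as JSON. step_arm: Moves the arm, as the interface text tells. Its arguments: {"type":"object","properties":{"increments":{"type":"array","items":{"type":"array"}},"fingers":{"type":"number"},"grip_force":{"type":"number"}},"required":["increments"]}

```bash
mkdir -p pics; cat > h.py <<'E'
from plant import readout, cams, sign_off, ctrl
import numpy as np, cv2
from scipy.spatial.transform import Rotation as R
def snap(name,fn,crop=None,scale=1):
    st=readout.get_state(); im=cams.read_camera(name)
    o=im
    if crop: x0,y0,x1,y1=crop; o=im[y0:y1,x0:x1]
    o=cv2.resize(o,None,fx=scale,fy=scale,interpolation=cv2.INTER_CUBIC)
    cv2.imwrite('pics/'+fn,o[:,:,::-1]); np.save('pics/'+fn+'.npy',im); return st,im
def cam(name,st=None):
    c=cams.get_calibration(name)
    if name=='wrist':
        st=st or readout.get_state(); T=np.array(c['T_tool_cam']); Rt=R.from_quat(st['tcp_rot']).as_matrix()
        return c,Rt@T[:3,3]+st['eef_pos'],Rt@T[:3,:3]
    return c,np.array(c['eye']),np.array(c['rotation']).reshape(3,3)
def ray(name,uv,z,st=None):
    c,e,Rm=cam(name,st)
    uv=np.atleast_2d(np.array(uv,float))
    d=np.c_[(uv[:,0]-c['cx'])/c['fx'],-(uv[:,1]-c['cy'])/c['fy'],-np.ones(len(uv))]@Rm.T
    return e+d*((z-e[2])/d[:,2])[:,None]
def proj(name,P,st=None):
    c,e,Rm=cam(name,st); p=(np.atleast_2d(P)-e)@Rm
    return np.c_[c['cx']+c['fx']*p[:,0]/-p[:,2],c['cy']-c['fy']*p[:,1]/-p[:,2]]
E
python3 - <<'E'
from h import *
for n in ['top','side','wrist']: print(n,cams.get_calibration(n)); 
snap('top','t0.png',None,1.42);snap('side','s0.png',None,1.42)
print(readout.get_state(),ctrl.hold_point_z)
E
```

```text
top {'fx': 407.32612888646867, 'fy': 407.32612888646867, 'cx': 278.7520309800345, 'cy': 205.8271068999297, 'eye': array([ 0.32737455, -0.1135529 ,  0.93063185]), 'rotation': array([ 0.08205434, -0.07886402, -0.67462308,  0.72933617])}
side {'fx': 484.90316962114423, 'fy': 484.90316962114423, 'cx': 279.59350738291124, 'cy': 212.19142455918367, 'eye': array([0.38704252, 0.87699271, 0.60495087]), 'rotation': array([-0.02862722,  0.50212915,  0.86130149, -0.07215642])}
wrist {'fx': 357.9504405444852, 'fy': 357.9504405444852, 'cx': 279.6106065063988, 'cy': 206.39254677240135, 'T_tool_cam': array([[-9.70006051e-04,  9.59328692e-01,  2.82289781e-01,
         7.21550954e-02],
       [ 9.99999514e-01,  8.80148395e-04,  4.45124051e-04,
        -3.49351764e-04],
       [ 1.78563375e-04,  2.82290076e-01, -9.59329079e-01,
        -1.41948834e-01],
       [ 0.00000000e+00,  0.00000000e+00,  0.00000000e+00,
         1.00000000e+00]])}
{'time': 0.1, 'qpos': array([-1.49103832e+00,  2.87108857e-01,  1.57803324e+00,  1.82633747e-05,
        1.27858732e+00, -1.50002720e-01]), 'dq': array([-0.0005542 , -0.00143328, -0.00296176, -0.00113276, -0.00116734,
        0.00151503]), 'joint_efforts': array([ 4.43169283e-04, -4.07298124e+01, -2.93697435e+01, -1.67579019e-04,
        3.41789892e-03, -4.43842211e-06]), 'eef_pos': array([ 0.15371129, -0.65665877,  0.23006287]), 'tcp_rot': array([ 9.93408241e-01,  1.14625155e-01,  4.62528170e-05, -1.06741763e-03]), 'contact_force': array([-0.27644447,  0.25762618,  0.02709836]), 'wrist_torque': array([-0.00315514,  0.00055767, -0.03514184]), 'finger_force': 0.0, 'opening': 0.9987965006454199} 0.0187
```

Rotation is a quaternion; fix that and view.

```bash
sed -i "s/np.array(c\['rotation'\]).reshape(3,3)/R.from_quat(c['rotation']).as_matrix()/" h.py
```

```text
(no output)
```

View pics/t0.png

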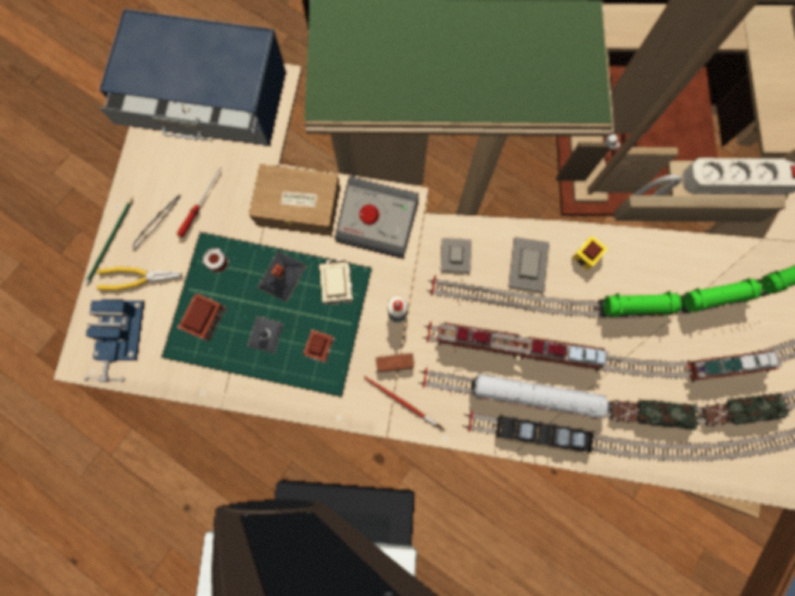

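View pics/s0.png

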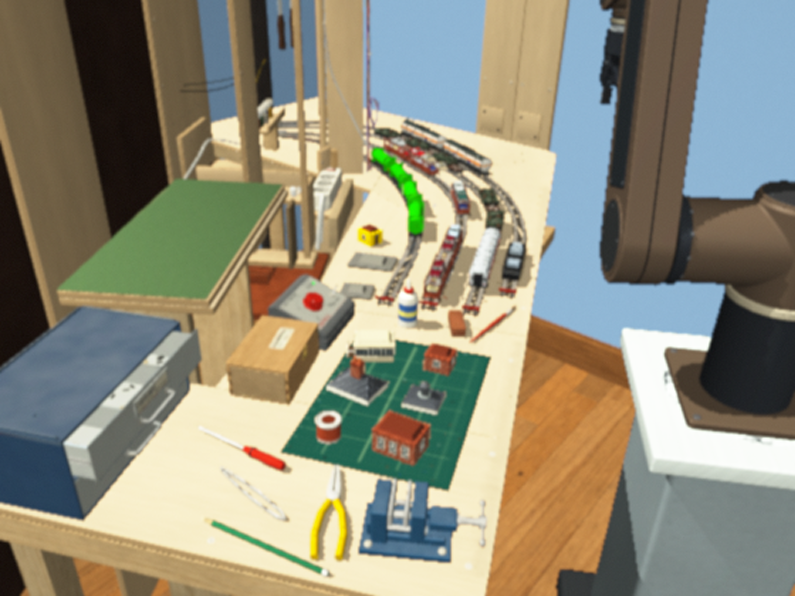

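Top view: the storey is at about (200,316), hipped roof (282,272), cabin (336,282), hut roof (265,333) and hut walls (318,345). The hut slab is at (456,255), the large slab at (529,262), and the yellow decoy at (591,251). I'll enlarge this to measure.

```bash
python3 - <<'E'
from h import *
im=np.load('pics/t0.png.npy')
a=im[155:285,110:270]; b=im[155:215,300:430]
a=cv2.resize(a,None,fx=5,fy=5,interpolation=cv2.INTER_CUBIC)[:600];b=cv2.resize(b,None,fx=6,fy=6,interpolation=cv2.INTER_CUBIC)
cv2.imwrite('pics/a.png',a[:600,:,::-1]);cv2.imwrite('pics/b.png',b[:,:,::-1])
for n,(u,v),z in [('storey',(200,313),.043),('roof',(282,285),.003),('cabin',(336,282),.037),('hutroof',(265,335),.01),('hutw',(318,343),.037),('hf',(456,252),.012),('sf',(529,262),.012),('tin',(214,258),.03),('glue',(398,303),.08),('rub',(395,362),.018),('yel',(591,251),.03),('greenboard L',(308,127),.3),('R',(610,127),.3)]:
    print(n,ray('top',[u/1.42,v/1.42],z).round(3))
E
```

```text
storey [[0.476 0.201 0.043]]
roof [[0.54  0.087 0.003]]
cabin [[ 0.544 -0.005  0.037]]
hutroof [[0.454 0.103 0.01 ]]
hutw [[0.444 0.013 0.037]]
hf [[ 0.616 -0.195  0.012]]
sf [[ 0.609 -0.316  0.012]]
tin [[0.57  0.197 0.03 ]]
glue [[ 0.508 -0.106  0.08 ]]
rub [[ 0.426 -0.109  0.018]]
yel [[ 0.63  -0.413  0.03 ]]
greenboard L [[0.668 0.016 0.3  ]]
R [[ 0.697 -0.346  0.3  ]]
```

View pics/a.png

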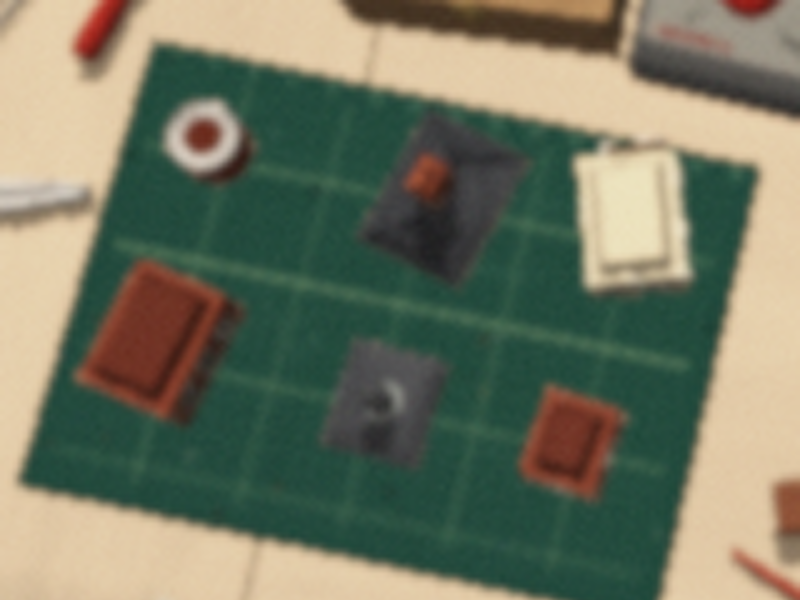

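View pics/b.png

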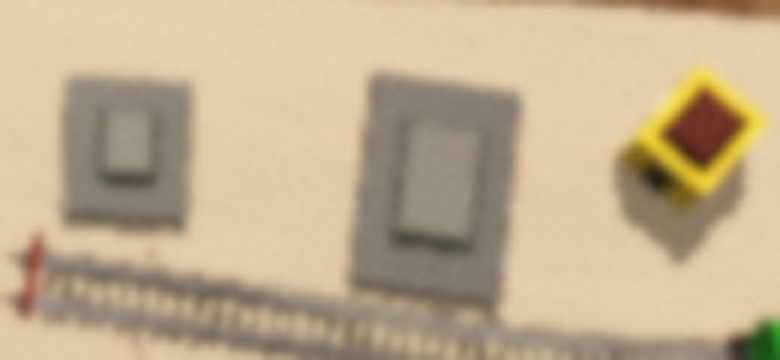

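Enlarged crops: part corners, step tops and both slabs are clear; I read the corners off them.

```bash
cat > m.py <<'E'
from h import *
def rect(name,pts,z,st=None):
    P=ray(name,pts,z,st)[:,:2]; c,(w,h),_=cv2.minAreaRect((P*1e3).astype(np.float32))
    e=[P[(i+1)%4]-P[i] for i in range(4)]; L=[np.linalg.norm(x)*1e3 for x in e]
    k=0 if L[0]+L[2]>L[1]+L[3] else 1
    d=e[k]-e[k+2]; y=np.arctan2(d[1],d[0]); y=(y+np.pi/2)%np.pi-np.pi/2
    return P.mean(0).round(4),np.round(y,3),np.round(L,0)
E
python3 - <<'E'
from m import *
f=lambda p,s,o:(np.array(p)+.5)/s-.5+o
A=[('storey st',[(147,272),(212,300),(155,395),(92,365)],.043),
('roof',[(430,110),(530,160),(460,287),(360,235)],.009),
('cab st',[(592,165),(660,157),(668,265),(605,272)],.037),('cab sh',[(575,155),(682,150),(690,285),(588,295)],.031),
('hroof',[(355,338),(450,358),(418,470),(322,445)],.012),('hw',[(550,385),(628,412),(598,500),(520,470)],.031),('hw st',[(555,400),(605,415),(580,465),(535,450)],.037)]
B=[('hf',[(68,75),(190,82),(185,222),(65,218)],.006),('hf st',[(108,107),(152,108),(152,172),(106,170)],.012),('sf',[(372,72),(520,95),(498,298),(352,285)],.006),('sf st',[(412,122),(478,128),(468,238),(402,232)],.012)]
for n,p,z in A: print(n,*rect('top',f(p,5,[110,155]),z))
for n,p,z in B: print(n,*rect('top',f(p,6,[300,155]),z))
print('vent',ray('top',f([(388,400)],5,[110,155]),.034),'chim',ray('top',f([(430,170)],5,[110,155]),.052))
E
```

```text
storey st [0.4743 0.2024] -0.392 [32. 48. 32. 47.]
roof [0.5544 0.0878] -0.38 [54. 68. 54. 68.]
cab st [ 0.5462 -0.0031] 0.195 [31. 51. 28. 50.]
cab sh [ 0.5448 -0.0038] 0.175 [49. 64. 46. 66.]
hroof [0.4558 0.1021] -0.161 [45. 53. 45. 51.]
hw [0.4422 0.0124] -0.227 [37. 41. 37. 40.]
hw st [0.4453 0.0143] -0.317 [23. 24. 21. 24.]
hf [ 0.6135 -0.1951] 0.027 [48. 58. 47. 59.]
hf st [ 0.6157 -0.1953] 0.039 [17. 26. 18. 26.]
sf [ 0.6076 -0.317 ] -0.071 [59. 84. 57. 88.]
sf st [ 0.6087 -0.3173] -0.062 [26. 45. 26. 45.]
vent [[0.45382987 0.09633038 0.034     ]] chim [[0.55584218 0.08670569 0.052     ]]
```

```bash
python3 - <<'E'
from h import *
def tri(a,b):
    A=[];D=[]
    for n,uv in (('top',a),('side',b)):
        c,e,_=cam(n); p=ray(n,np.array(uv)/1.42,0)[0]; d=(p-e)/np.linalg.norm(p-e); M=np.eye(3)-np.outer(d,d); A.append(M);D.append(M@e)
    return np.linalg.solve(sum(A),sum(D)).round(3)
print('board near',tri((307,124),(205,303)),'far',tri((606,124),(286,185)))
E
```

```text
board near [0.783 0.059 0.101] far [ 0.806 -0.407  0.116]
```

Emit:
step_arm([
  [[27,27,0],[0,0,-0.015]],
  [[27,27,0],[0,0,-0.015]],
  [[27,27,0],[0,0,-0.015]],
  [[27,27,0],[0,0,-0.015]],
  [[27,27,0],[0,0,-0.015]],
  [[27,27,0],[0,0,-0.015]],
  [[27,27,0],[0,0,-0.015]],
  [[27,27,0],[0,0,-0.015]],
], fingers=1, grip_force=40)

```text
time: 0.77
eef_pos: [0.3706, -0.4394, 0.2308]
tcp_rot: [0.999, 0.054, -0.0, -0.0]
contact_force: [0.4, -0.6, 0.6]
opening: 0.998
finger_force: 0.0
```

Emit:
step_arm([
  [[27,27,0],[0,0,-0.015]],
  [[27,27,0],[0,0,-0.015]],
  [[27,27,0],[0,0,-0.015]],
  [[27,27,0],[0,0,-0.015]],
  [[27,27,-5],[0,0,-0.015]],
  [[27,27,-5],[0,0,-0.015]],
  [[27,20,-10],[0,0,-0.015]],
  [[0,0,0],[0,0,0]],
])

```text
time: 1.43
eef_pos: [0.5611, -0.2544, 0.2086]
tcp_rot: [1.0, 0.005, -0.001, -0.002]
contact_force: [-0.5, -0.6, 0.0]
opening: 1.004
finger_force: 0.0
```

```bash
python3 - <<'E'
from h import *
import pickle
st,im=snap('wrist','w1.png',None,1)
pickle.dump(st,open('pics/w1.pkl','wb'))
print(st['eef_pos'],st['tcp_rot'])
p=proj('wrist',[[.6145,-.1952,.009],[.608,-.317,.009]],st);print(p)
x,y=p.mean(0).astype(int); x0,y0=max(0,x-130),max(0,y-70); print(x0,y0)
o=cv2.resize(im[y0:y0+150,x0:x0+260],None,fx=3,fy=3,interpolation=cv2.INTER_CUBIC);cv2.imwrite('pics/w1c.png',o[:,:,::-1])
E
```

```text
[ 0.56114452 -0.25438734  0.20859494] [ 9.99986407e-01  4.79000882e-03 -7.81496289e-04 -1.90530364e-03]
[[217.86004938 121.11387803]
 [348.43347411 129.43221525]]
153 55
```

View pics/w1c.png

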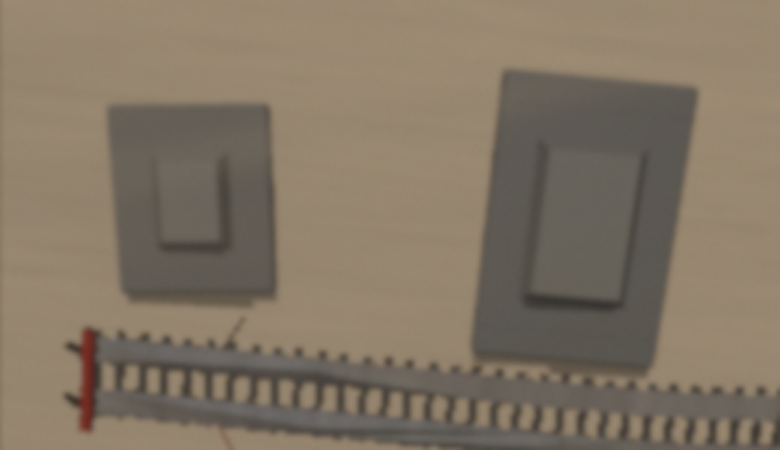

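Wrist crop: hut slab corners (107,105),(268,104),(275,292),(125,293). Large slab corners (504,70),(697,89),(651,365),(473,352).

```bash
python3 - <<'E'
from m import *
import pickle
st=pickle.load(open('pics/w1.pkl','rb'))
f=lambda p:(np.array(p)+.5)/3-.5+[153,55]
for n,p,z in [('hf',[(107,105),(268,104),(275,292),(125,293)],.006),('hst',[(160,157),(220,157),(220,244),(160,244)],.012),('sf',[(504,70),(697,89),(651,367),(473,352)],.006),('sst',[(545,148),(643,152),(620,304),(530,296)],.012)]:
    print(n,*rect('wrist',f(p),z,st))
E
```

```text
hf [ 0.6139 -0.1941] 0.027 [49. 57. 48. 57.]
hst [ 0.6142 -0.194 ] -0.042 [18. 26. 19. 26.]
sf [ 0.6077 -0.3155] -0.079 [59. 86. 58. 87.]
sst [ 0.6076 -0.3156] -0.066 [30. 46. 29. 45.]
```

Emit:
step_arm([
  [[-7,40,0],[0,0,-0.03]],
  [[-7,40,0],[0,0,-0.03]],
  [[-7,40,0],[0,0,-0.03]],
  [[-7,40,0],[0,0,-0.03]],
  [[-7,40,0],[0,0,-0.03]],
  [[-7,40,0],[0,0,-0.03]],
  [[-7,40,0],[0,0,-0.03]],
  [[-7,40,0],[0,0,-0.03]],
])

```text
time: 2.15
eef_pos: [0.5018, 0.0614, 0.2115]
tcp_rot: [0.993, -0.119, 0.0, 0.0]
contact_force: [1.2, 0.5, 0.5]
opening: 1.0
finger_force: 0.0
```

Emit:
step_arm([
  [[-7,30,-10],[0,0,-0.03]],
  [[-7,30,-10],[0,0,-0.03]],
  [[-7,30,0],[0,0,-0.03]],
  [[-7,20,0],[0,0,-0.03]],
  [[0,0,0],[0,0,0]],
])

```text
time: 2.57
eef_pos: [0.4733, 0.1727, 0.191]
tcp_rot: [0.984, -0.176, -0.001, -0.0]
contact_force: [-0.8, -0.1, 0.1]
opening: 0.999
finger_force: 0.0
```

```bash
python3 - <<'E'
from h import *
import pickle
st,im=snap('wrist','w2.png',None,1.42)
pickle.dump(st,open('pics/w2.pkl','wb'))
E
```

```text
(no output)
```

View pics/w2.png

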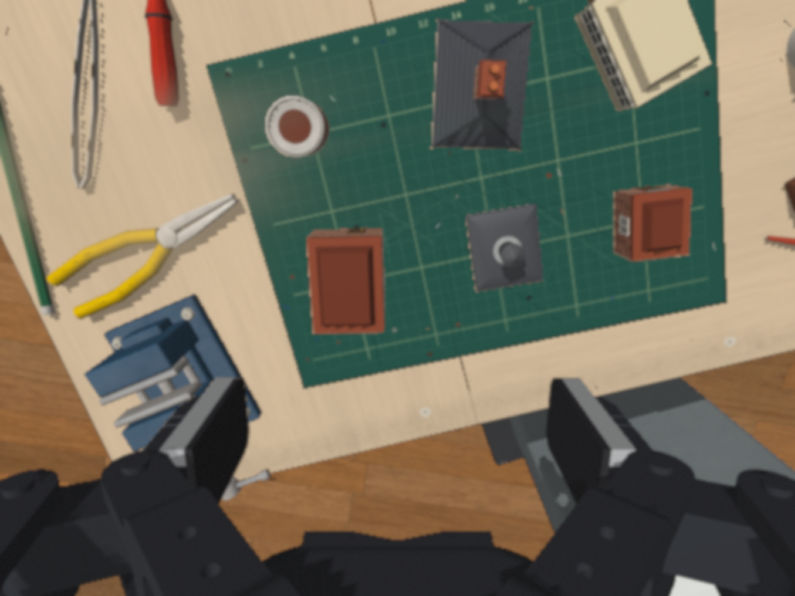

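Wrist view of the mat: storey shoulder (309,238)-(384,331), hipped roof (440,20)-(520,150), hut roof (468,215)-(543,282) with its vent at (509,250), hut walls (637,190)-(690,257).

```bash
python3 - <<'E'
from m import *
import pickle
st=pickle.load(open('pics/w2.pkl','rb'))
f=lambda p:(np.array(p)+.5)/1.42-.5
for n,p,z in [('sto',[(309,238),(383,237),(384,331),(313,333)],.037),('sto st',[(321,248),(372,247),(373,325),(324,326)],.043),('roof',[(440,20),(532,22),(520,150),(432,148)],.009),('hr',[(468,215),(537,206),(543,282),(475,291)],.013),
 ('hw',[(637,190),(691,186),(690,255),(640,260)],.031),('hwst',[(645,200),(682,197),(682,247),(645,250)],.037)]:
    print(n,*rect('wrist',f(p),z,st))
print(ray('wrist',f([(509,250)]),.036,st),ray('wrist',f([(491,77)]),.049,st))
print(R.from_quat(st['tcp_rot']).as_matrix()[:,0])
E
```

```text
sto [0.4738 0.2054] -0.356 [44. 59. 44. 60.]
sto st [0.4743 0.2045] -0.357 [30. 48. 30. 48.]
roof [0.5537 0.0908] -0.391 [53. 71. 54. 71.]
hr [0.4558 0.1059] -0.21 [43. 50. 44. 50.]
hw [0.4429 0.0151] -0.192 [31. 41. 30. 42.]
hwst [0.4448 0.0183] -0.206 [21. 30. 22. 30.]
[[0.46087471 0.10721062 0.036     ]] [[0.55497285 0.09152496 0.049     ]]
[ 0.93837618 -0.34561314 -0.00130438]
```

Emit:
step_arm([
  [[0.7,31,-20],[0,0,-0.006]],
  [[0,0,-35],[0,0,0]],
  [[0,0,-35],[0,0,0]],
  [[0,0,-35],[0,0,0]],
  [[0,0,-30],[0,0,0]],
  [[0,0,-15],[0,0,0]],
  [[0,0,-9],[0,0,0]],
  [[0,0,0],[0,0,0]],
])

```text
time: 3.28
eef_pos: [0.4745, 0.2, 0.0104]
tcp_rot: [0.984, -0.18, -0.002, 0.001]
contact_force: [0.3, -0.5, 0.3]
opening: 0.997
finger_force: 0.0
```

Emit:
step_arm([
  [[0,0,0],[0,0,0]],
  [[0,0,0],[0,0,0]],
  [[0,0,0],[0,0,0]],
  [[0,0,0],[0,0,0]],
  [[0,0,0],[0,0,0]],
  [[0,0,0],[0,0,0]],
  [[0,0,0],[0,0,0]],
  [[0,0,0],[0,0,0]],
], fingers=-1, grip_force=40)

```text
time: 3.95
eef_pos: [0.4772, 0.2021, 0.0143]
tcp_rot: [0.984, -0.179, 0.002, -0.001]
contact_force: [-0.6, -1.0, 7.5]
opening: 0.503
finger_force: 42.4
```

Emit:
step_arm([
  [[0,0,20],[0,0,0]],
  [[0,0,35],[0,0,0]],
  [[0,0,40],[0,0,0]],
  [[0,0,40],[0,0,0]],
  [[4,-30,5],[0,0,0.018]],
  [[9,-38,0],[0,0,0.025]],
  [[9,-38,0],[0,0,0.025]],
  [[9,-38,0],[0,0,0.025]],
])

```text
time: 4.62
eef_pos: [0.5064, 0.0567, 0.153]
tcp_rot: [0.991, -0.132, 0.001, -0.0]
contact_force: [-0.2, 0.0, -1.0]
opening: 0.504
finger_force: 41.6
```

Emit:
step_arm([
  [[10,-39,0],[0,0,0.025]],
  [[10,-39,0],[0,0,0.025]],
  [[10,-39,0],[0,0,0.025]],
  [[10,-39,0],[0,0,0.025]],
  [[10,-39,0],[0,0,0.025]],
  [[10,-39,0],[0,0,0.025]],
  [[10,-39,0],[0,0,0.025]],
  [[10,-39,0],[0,0,0.02]],
])

```text
time: 5.28
eef_pos: [0.5863, -0.2559, 0.1521]
tcp_rot: [0.999, -0.036, -0.0, -0.0]
contact_force: [0.9, -0.4, -0.3]
opening: 0.51
finger_force: 41.6
```

Emit:
step_arm([
  [[10,-39,0],[0,0,0]],
  [[10,-22,-10],[0,0,0]],
  [[0,0,0],[0,0,0]],
  [[0,0,0],[0,0,0]],
])

```text
time: 5.62
eef_pos: [0.6058, -0.316, 0.1407]
tcp_rot: [0.999, -0.037, -0.001, -0.001]
contact_force: [-0.7, 0.7, -1.0]
opening: 0.505
finger_force: 41.5
```

```bash
python3 - <<'E'
from h import *
import pickle
for i in range(3):
    st,im=snap('wrist','w3.png',None,1.42); print(st['eef_pos'],R.from_quat(st['tcp_rot']).as_matrix()[:2,0])
pickle.dump(st,open('pics/w3.pkl','wb'))
E
```

```text
[ 0.60575297 -0.31595217  0.14073102] [ 0.99718565 -0.07493582]
[ 0.60586687 -0.31484659  0.1412738 ] [ 0.9972835  -0.07363475]
[ 0.6060819  -0.31421561  0.14182684] [ 0.99735761 -0.07263873]
```

View pics/w3.png

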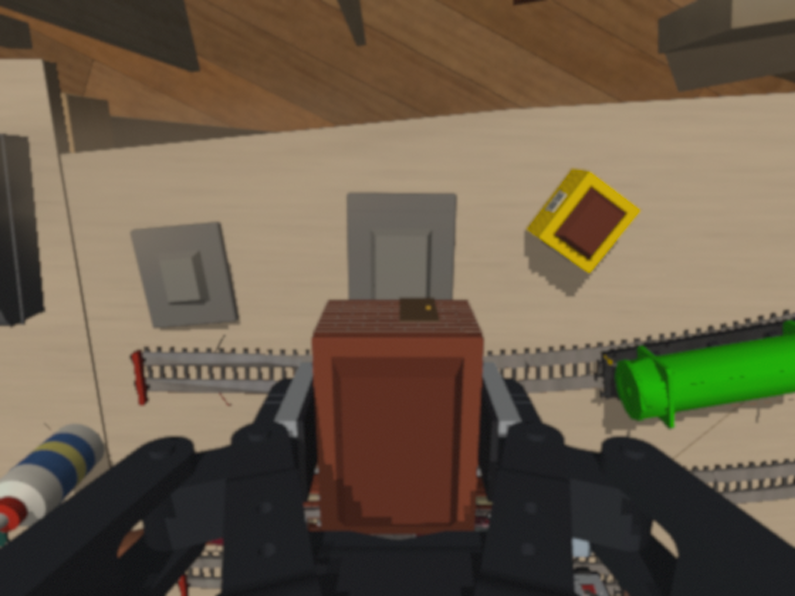

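Held storey: shoulder corners (314,335),(481,335),(475,530),(322,530). Slab far edge (347,194)-(456,194), step top far edge (373,230)-(430,230).

```bash
python3 - <<'E'
from m import *
import pickle
st=pickle.load(open('pics/w3.pkl','rb'))
f=lambda p:(np.array(p)+.5)/1.42-.5
for dz in (.0215,.025): print('held',*rect('wrist',f([(314,335),(481,335),(475,530),(322,530)]),st['eef_pos'][2]+dz,st))
for p,z,h in (([(347,194),(456,194)],.006,.044),([(373,230),(430,230)],.012,.022)):
    P=ray('wrist',f(p),z,st); m=P.mean(0); print(P.round(4)); d=P[0]-P[1]; a=np.arctan2(d[1],d[0])-np.pi/2; print(m[:2]-h*np.array([np.cos(a),np.sin(a)]),a)
E
```

```text
held [ 0.6019 -0.3136] -0.069 [42. 60. 44. 60.]
held [ 0.6041 -0.3137] -0.069 [41. 58. 43. 58.]
[[ 0.6539 -0.2899  0.006 ]
 [ 0.6496 -0.3484  0.006 ]]
[ 0.60783845 -0.31591978] -0.07356833277691877
[[ 0.6344 -0.3025  0.012 ]
 [ 0.6321 -0.3331  0.012 ]]
[ 0.61131788 -0.31618086] -0.07349081448815875
```

Emit:
step_arm([
  [[5.5,-2.2,-20],[0,0,0]],
  [[0,0,-30],[0,0,0]],
  [[0,0,-30],[0,0,0]],
  [[0,0,-18],[0,0,0]],
  [[0,0,-8],[0,0,0]],
  [[0,0,-6],[0,0,0]],
  [[0,0,0],[0,0,0]],
  [[0,0,0],[0,0,0]],
])

```text
time: 6.43
eef_pos: [0.6129, -0.3176, 0.032]
tcp_rot: [0.999, -0.036, 0.001, 0.001]
contact_force: [1.1, 1.1, -0.1]
opening: 0.508
finger_force: 41.5
```

Emit:
step_arm([
  [[0,0,-4],[0,0,0]],
  [[0,0,-4],[0,0,0]],
  [[0,0,-3],[0,0,0]],
  [[0,0,-2],[0,0,0]],
  [[0,0,0],[0,0,0]],
  [[0,0,0],[0,0,0]],
])

```text
time: 6.93
eef_pos: [0.6121, -0.3176, 0.0175]
tcp_rot: [0.999, -0.037, 0.0, 0.0]
contact_force: [0.1, 0.4, 0.5]
opening: 0.504
finger_force: 41.6
```

Emit:
step_arm([
  [[0,0,-1],[0,0,0]],
  [[0,0,-1],[0,0,0]],
  [[0,0,0],[0,0,0]],
])

```text
time: 7.18
eef_pos: [0.6122, -0.3177, 0.0174]
tcp_rot: [0.999, -0.037, -0.0, -0.0]
contact_force: [-3.8, 2.4, 8.0]
opening: 0.508
finger_force: 42.5
```

```bash
python3 - <<'E'
from h import *
st,im=snap('wrist','w4.png'); print(st['eef_pos'],st['contact_force'])
E
```

```text
[ 0.61216824 -0.31772795  0.01739325] [-3.81222903  2.40808553  8.04377644]
```

Emit:
step_arm([
  [[0,0,0],[0,0,0]],
  [[0,0,0],[0,0,0]],
  [[0,0,0],[0,0,0]],
  [[0,0,0],[0,0,0]],
  [[0,0,20],[0,0,0]],
  [[0,0,40],[0,0,0]],
  [[0,0,40],[0,0,0]],
  [[-20,0,30],[0,0,0]],
], fingers=1)

```text
time: 7.9
eef_pos: [0.5947, -0.318, 0.1487]
tcp_rot: [0.999, -0.036, 0.002, 0.001]
contact_force: [0.0, -0.6, 1.9]
opening: 1.002
finger_force: 0.0
```

Emit:
step_arm([
  [[-20,0,0],[0,0,0]],
  [[-20,0,0],[0,0,0]],
  [[0,0,0],[0,0,0]],
])

```text
time: 8.15
eef_pos: [0.5496, -0.3173, 0.1456]
tcp_rot: [0.999, -0.037, -0.001, -0.0]
contact_force: [-0.5, -0.5, -1.1]
opening: 0.998
finger_force: 0.0
```

```bash
python3 - <<'E'
from h import *
import pickle
st,im=snap('wrist','w5.png',(150,20,430,200),2.8);pickle.dump(st,open('pics/w5.pkl','wb')); print(st['eef_pos'])
E
```

```text
[ 0.54957065 -0.31734291  0.1455826 ]
```

View pics/w5.png

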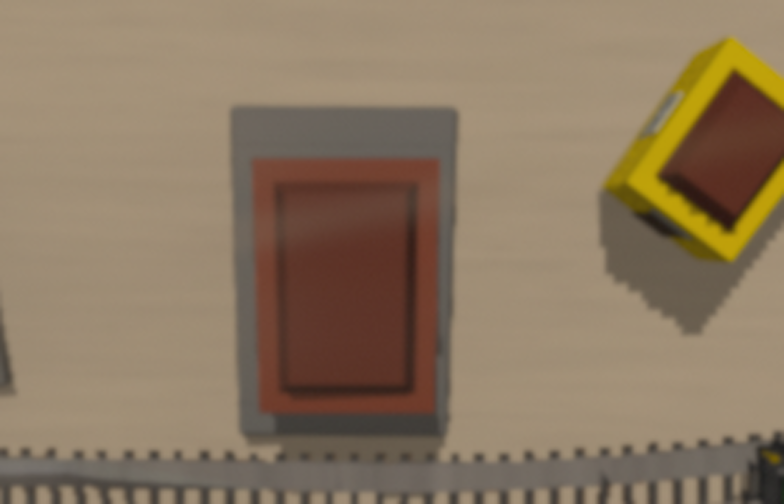

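Storey sits square on the slab: shoulder (252,158)-(437,412) inside slab (232,107)-(444,437). On to the cabin.

```bash
python3 - <<'E'
from m import *
import pickle
st=pickle.load(open('pics/w5.pkl','rb'))
f=lambda p:(np.array(p)+.5)/2.8-.5+[150,20]
print(*rect('wrist',f([(252,158),(440,158),(437,412),(260,413)]),.040,st))
print(*rect('wrist',f([(277,182),(416,182),(411,388),(282,390)]),.046,st))
print(*rect('wrist',f([(232,107),(456,107),(444,437),(240,433)]),.006,st))
E
```

```text
[ 0.6073 -0.3171] -0.07 [44. 60. 44. 60.]
[ 0.608  -0.3171] -0.08 [32. 47. 31. 48.]
[ 0.6085 -0.3155] -0.087 [58. 88. 58. 86.]
```

Emit:
step_arm([
  [[-5,40,5],[0,0,0.03]],
  [[-5,40,5],[0,0,0.03]],
  [[-5,40,5],[0,0,0.03]],
  [[-5,40,5],[0,0,0.03]],
  [[-5,40,5],[0,0,0.03]],
  [[-5,40,0],[0,0,0.03]],
  [[-5,40,0],[0,0,0.03]],
  [[0,34,0],[0,0,0.03]],
])

```text
time: 8.87
eef_pos: [0.5165, -0.0007, 0.17]
tcp_rot: [0.996, 0.084, -0.0, -0.0]
contact_force: [1.0, 0.3, -0.1]
opening: 1.0
finger_force: 0.0
```

Emit:
step_arm([
  [[0,0,0],[0,0,0.02]],
  [[0,0,0],[0,0,0]],
  [[0,0,0],[0,0,0]],
])

```text
time: 9.12
eef_pos: [0.5175, -0.0033, 0.1701]
tcp_rot: [0.996, 0.093, -0.0, 0.0]
contact_force: [-0.4, -1.4, -0.1]
opening: 0.999
finger_force: 0.0
```

```bash
python3 - <<'E'
from h import *
import pickle
st,im=snap('wrist','w6.png',None,1.42);pickle.dump(st,open('pics/w6.pkl','wb')); print(st['eef_pos'],R.from_quat(st['tcp_rot']).as_matrix()[:2,0])
E
```

```text
[ 0.51748637 -0.00331411  0.17011807] [0.98252089 0.1861523 ]
```

View pics/w6.png

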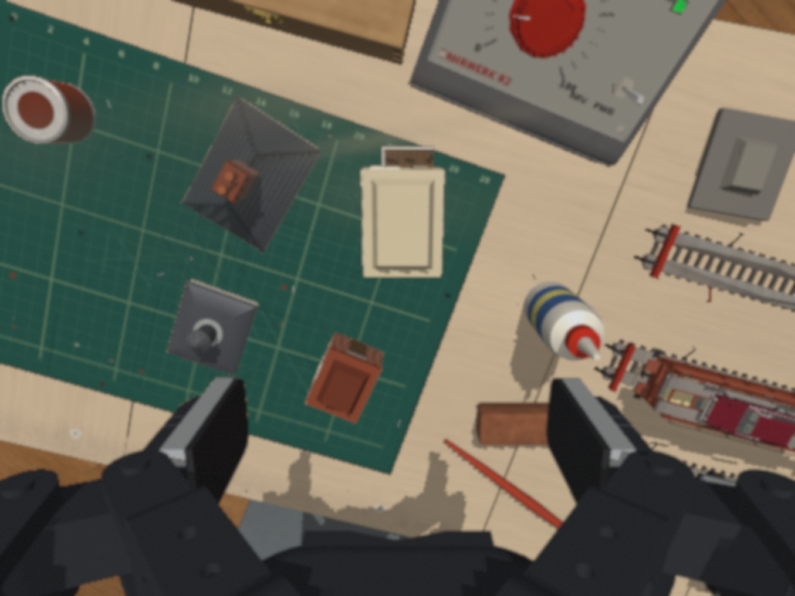

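Cabin: shoulder (361,168),(444,168),(441,277),(365,277). The landing faces away from the robot, which is harmless.

```bash
python3 - <<'E'
from m import *
import pickle
st=pickle.load(open('pics/w6.pkl','rb'))
f=lambda p:(np.array(p)+.5)/1.42-.5
print(*rect('wrist',f([(361,168),(444,168),(441,277),(365,277)]),.031,st))
print(*rect('wrist',f([(374,180),(432,179),(430,268),(376,270)]),.037,st))
print('ctl corner',ray('wrist',f([(412,85),(412,85)]),.0,st)[0],ray('wrist',f([(412,85)]),.04,st))
E
```

```text
[ 5.468e-01 -4.000e-04] 0.194 [45. 60. 43. 61.]
[ 5.471e-01 -4.000e-04] 0.189 [31. 48. 30. 49.]
ctl corner [0.62144644 0.0081694  0.        ] [[0.61719821 0.00847063 0.04      ]]
```

Emit:
step_arm([
  [[29,3,-20],[0,0,0.004]],
  [[0,0,-35],[0,0,0]],
  [[0,0,-35],[0,0,0]],
  [[0,0,-35],[0,0,0]],
  [[0,0,-20],[0,0,0]],
  [[0,0,-12],[0,0,0]],
  [[0,0,-7],[0,0,0]],
  [[0,0,0],[0,0,0]],
])

```text
time: 9.83
eef_pos: [0.5457, -0.0013, 0.0053]
tcp_rot: [0.996, 0.094, -0.001, -0.0]
contact_force: [0.0, 1.1, -0.1]
opening: 1.0
finger_force: 0.0
```

Emit:
step_arm([
  [[0,0,0],[0,0,0]],
  [[0,0,0],[0,0,0]],
  [[0,0,0],[0,0,0]],
  [[0,0,0],[0,0,0]],
  [[0,0,0],[0,0,0]],
  [[0,0,0],[0,0,0]],
  [[0,0,0],[0,0,0]],
  [[0,0,0],[0,0,0]],
], fingers=-1, grip_force=40)

```text
time: 10.5
eef_pos: [0.5475, -0.0007, 0.0082]
tcp_rot: [0.995, 0.095, 0.002, 0.001]
contact_force: [-0.3, 0.1, 6.4]
opening: 0.501
finger_force: 42.5
```

Emit:
step_arm([
  [[0,0,20],[0,0,0]],
  [[0,0,35],[0,0,0]],
  [[0,0,40],[0,0,0]],
  [[0,0,40],[0,0,0]],
  [[5,-38,5],[0,0,-0.03]],
  [[7,-39,0],[0,0,-0.03]],
  [[7,-39,0],[0,0,-0.03]],
  [[7,-39,0],[0,0,-0.03]],
])

```text
time: 11.17
eef_pos: [0.572, -0.1566, 0.1469]
tcp_rot: [0.999, 0.035, 0.0, 0.0]
contact_force: [0.5, 0.7, -0.3]
opening: 0.507
finger_force: 41.7
```

Emit:
step_arm([
  [[8,-40,0],[0,0,-0.03]],
  [[8,-40,0],[0,0,-0.03]],
  [[8,-40,0],[0,0,-0.03]],
  [[8,-41,0],[0,0,-0.03]],
  [[0,0,0],[0,0,-0.025]],
  [[0,0,0],[0,0,0]],
  [[0,0,0],[0,0,0]],
  [[0,0,0],[0,0,0]],
])

```text
time: 11.83
eef_pos: [0.6036, -0.3148, 0.1458]
tcp_rot: [0.999, -0.036, -0.001, -0.0]
contact_force: [0.3, 0.3, -0.7]
opening: 0.51
finger_force: 41.7
```

```bash
python3 - <<'E'
from h import *
import pickle
for i in range(2): st,im=snap('wrist','w7.png',(190,100,380,400),2);print(st['eef_pos'],R.from_quat(st['tcp_rot']).as_matrix()[:2,0])
pickle.dump(st,open('pics/w7.pkl','wb'))
E
```

```text
[ 0.60362538 -0.31481634  0.14584943] [ 0.99736963 -0.07247551]
[ 0.60379281 -0.31462963  0.14607802] [ 0.99739486 -0.07213145]
```

View pics/w7.png

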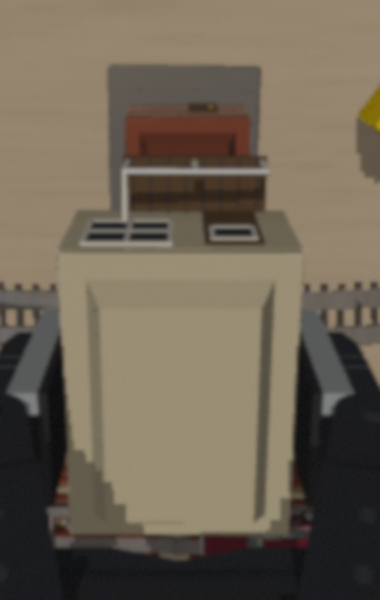

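Held cabin: shoulder (60,252),(301,252),(292,533),(68,533). Storey far top edge (126,115)-(250,115).

```bash
python3 - <<'E'
from m import *
import pickle
st=pickle.load(open('pics/w7.pkl','rb'))
f=lambda p:(np.array(p)+.5)/2-.5+[190,100]
print(*rect('wrist',f([(60,252),(301,252),(292,533),(68,533)]),st['eef_pos'][2]+.0228,st))
for p,z,h in (([(126,115),(250,115)],.040,.030),([(109,67),(261,68)],.006,.044)):
    P=ray('wrist',f(p),z,st); m=P.mean(0); d=P[0]-P[1]; a=np.arctan2(d[1],d[0])-np.pi/2; print(np.linalg.norm(d),m[:2]-h*np.array([np.cos(a),np.sin(a)]),a)
E
```

```text
[ 0.604  -0.3142] -0.075 [42. 59. 45. 60.]
0.04303806157268787 [ 0.60814    -0.31719331] -0.07306349593456707
0.058884143498581294 [ 0.607507   -0.31601273] -0.07957698311847627
```

Emit:
step_arm([
  [[3.8,-2.7,-20],[0,0,0]],
  [[0,0,-30],[0,0,0]],
  [[0,0,-20],[0,0,0]],
  [[0,0,-12],[0,0,0]],
  [[0,0,-6],[0,0,0]],
  [[0,0,-4],[0,0,0]],
  [[0,0,-3],[0,0,0]],
  [[0,0,-3],[0,0,0]],
])

```text
time: 12.6
eef_pos: [0.6088, -0.3195, 0.0498]
tcp_rot: [0.999, -0.037, 0.001, 0.001]
contact_force: [-0.2, -0.4, -1.0]
opening: 0.511
finger_force: 41.7
```

Emit:
step_arm([
  [[0,0,-2],[0,0,0]],
  [[0,0,-1],[0,0,0]],
  [[0,0,0],[0,0,0]],
  [[0,0,0],[0,0,0]],
])

```text
time: 12.93
eef_pos: [0.608, -0.3192, 0.0458]
tcp_rot: [0.999, -0.037, 0.0, 0.0]
contact_force: [0.1, 0.1, -1.1]
opening: 0.505
finger_force: 41.7
```

Emit:
step_arm([
  [[0,0,-1.5],[0,0,0]],
  [[0,0,-1],[0,0,0]],
  [[0,0,0],[0,0,0]],
  [[0,0,0],[0,0,0]],
])

```text
time: 13.27
eef_pos: [0.6082, -0.3194, 0.0452]
tcp_rot: [0.999, -0.037, 0.0, 0.0]
contact_force: [-3.2, 2.0, 6.5]
opening: 0.509
finger_force: 42.6
```

Emit:
step_arm([
  [[0,0,0],[0,0,0]],
  [[0,0,0],[0,0,0]],
  [[0,0,0],[0,0,0]],
  [[0,0,0],[0,0,0]],
  [[0,0,20],[0,0,0]],
  [[0,0,40],[0,0,0]],
  [[-20,0,35],[0,0,0]],
  [[-35,0,20],[0,0,0]],
], fingers=1)

```text
time: 13.93
eef_pos: [0.5559, -0.3204, 0.1627]
tcp_rot: [0.999, -0.036, 0.004, 0.002]
contact_force: [0.1, -0.3, 0.4]
opening: 1.001
finger_force: 0.0
```

Emit:
step_arm([
  [[-15,0,10],[0,0,0]],
  [[0,0,0],[0,0,0]],
  [[0,0,0],[0,0,0]],
])

```text
time: 14.18
eef_pos: [0.5377, -0.3194, 0.1686]
tcp_rot: [0.999, -0.038, 0.001, 0.0]
contact_force: [-0.4, -0.2, -1.9]
opening: 0.996
finger_force: 0.0
```

```bash
python3 - <<'E'
from h import *
import pickle
st,im=snap('wrist','w8.png');pickle.dump(st,open('pics/w8.pkl','wb')); print(st['eef_pos'],R.from_quat(st['tcp_rot']).as_matrix()[:2,0],proj('wrist',[.6075,-.317,.068],st))
E
```

```text
[ 0.53774188 -0.31937808  0.16858653] [ 0.9971682  -0.07518273] [[268.56170551 105.56994946]]
```

Emit:
step_arm([
  [[-3,40,0],[0,0,-0.03]],
  [[-3,40,0],[0,0,-0.03]],
  [[-3,40,0],[0,0,-0.03]],
  [[-3,40,0],[0,0,-0.03]],
  [[-3,40,0],[0,0,-0.03]],
  [[-3,40,0],[0,0,-0.03]],
  [[-3,40,0],[0,0,-0.03]],
  [[-3,40,0],[0,0,-0.03]],
])

```text
time: 14.9
eef_pos: [0.5133, 0.0034, 0.1662]
tcp_rot: [0.988, -0.157, -0.001, -0.0]
contact_force: [0.7, 0.1, 0.6]
opening: 1.0
finger_force: 0.0
```

Emit:
step_arm([
  [[-3,40,0],[0,0,-0.03]],
  [[-3,40,0],[0,0,-0.03]],
  [[0,0,0],[0,0,-0.01]],
  [[0,0,0],[0,0,0]],
  [[0,0,0],[0,0,0]],
])

```text
time: 15.32
eef_pos: [0.5077, 0.0815, 0.1666]
tcp_rot: [0.982, -0.19, -0.001, 0.0]
contact_force: [-0.2, -1.0, 0.9]
opening: 1.0
finger_force: 0.0
```

```bash
python3 - <<'E'
from h import *
import pickle
st,im=snap('wrist','w9.png');pickle.dump(st,open('pics/w9.pkl','wb')); print(st['eef_pos'],R.from_quat(st['tcp_rot']).as_matrix()[:2,0],proj('wrist',[[.5545,.09,.01],[.456,.105,.013],[.444,.016,.03]],st))
E
```

```text
[0.50766733 0.08145432 0.16656254] [ 0.92780408 -0.37306317] [[249.30556427 140.66906027]
 [277.30704592 250.74543882]
 [381.93648216 234.30619875]]
```

Montage of both crops in one picture.

```bash
python3 - <<'E'
from h import *
a=np.load('pics/w8.png.npy')[30:180,190:345]; b=np.load('pics/w9.png.npy')[70:300,185:445]
a=cv2.resize(a,None,fx=2,fy=2,interpolation=cv2.INTER_CUBIC); b=cv2.resize(b,None,fx=1.88,fy=1.88,interpolation=cv2.INTER_CUBIC)
o=np.zeros((600,800,3),np.uint8); o[:300,:310]=a; o[:b.shape[0],311:311+b.shape[1]]=b[:,:489]
cv2.imwrite('pics/m1.png',o[:450,:,::-1]); print(b.shape)
E
```

```text
(432, 489, 3)
```

View pics/m1.png

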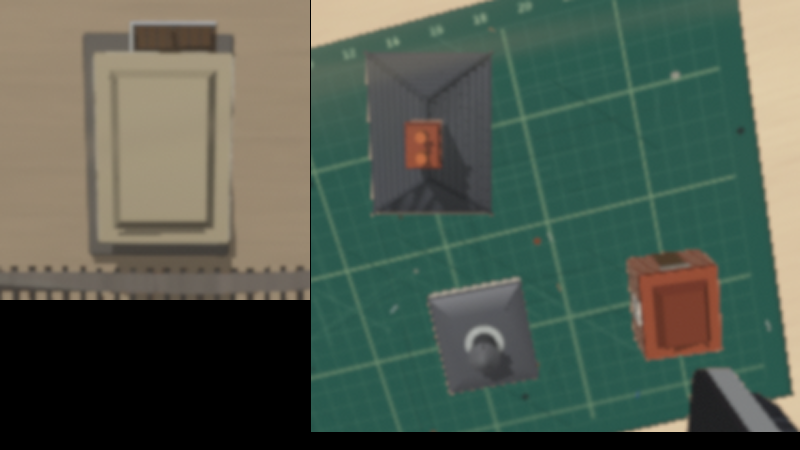

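Left: cabin seated square (shoulder (93,54)-(232,243)). Right: hipped roof (368,54)-(492,213), chimney (423,145), hut roof (429,295)-(539,379), vent (485,343), hut walls (637,274)-(721,352).

```bash
python3 - <<'E'
from m import *
import pickle
s8=pickle.load(open('pics/w8.pkl','rb'));s9=pickle.load(open('pics/w9.pkl','rb'))
f=lambda p:(np.array(p)+.5)/2-.5+[190,30]
g=lambda p:(np.array(p)-[311,0]+.5)/1.88-.5+[185,70]
print('cab',*rect('wrist',f([(93,54),(233,53),(232,243),(97,246)]),.068,s8))
print('cabst',*rect('wrist',f([(112,70),(213,71),(210,224),(117,225)]),.074,s8))
for n,p,z in [('roof',[(368,54),(492,55),(492,213),(374,213)],.009),('chim',[(405,122),(440,122),(440,168),(406,168)],.049),('hr',[(429,295),(520,281),(539,379),(450,393)],.013),('hw',[(637,276),(716,266),(721,352),(646,360)],.031),('hwst',[(654,292),(708,285),(711,346),(660,350)],.037)]:
    print(n,*rect('wrist',g(p),z,s9))
print('vent',ray('wrist',g([(485,343)]),.036,s9))
E
```

```text
cab [ 0.6069 -0.3189] -0.074 [44. 60. 46. 60.]
cabst [ 0.6078 -0.3189] -0.076 [31. 47. 30. 47.]
roof [0.5533 0.091 ] -0.389 [53. 69. 54. 69.]
chim [0.5544 0.0907] -0.4 [13. 18. 13. 18.]
hr [0.4571 0.1048] -0.199 [43. 51. 44. 51.]
hw [0.4425 0.0175] -0.227 [34. 41. 34. 40.]
hwst [0.4429 0.0176] -0.232 [23. 28. 22. 27.]
vent [[0.46403665 0.10160864 0.036     ]]
```

Emit:
step_arm([
  [[25,5,-5],[0,0,-0.01]],
  [[21,4.3,-10],[0,0,0]],
  [[0,0,-35],[0,0,0]],
  [[0,0,-35],[0,0,0]],
  [[0,0,-25],[0,0,0]],
  [[0,0,-16],[0,0,0]],
  [[0,0,-9],[0,0,0]],
  [[0,0,0],[0,0,0]],
])

```text
time: 16.03
eef_pos: [0.5522, 0.0889, 0.0301]
tcp_rot: [0.98, -0.197, -0.003, 0.001]
contact_force: [-0.1, 0.6, -0.1]
opening: 0.997
finger_force: 0.0
```

Emit:
step_arm([
  [[0,0,0],[0,0,0]],
  [[0,0,0],[0,0,0]],
  [[0,0,0],[0,0,0]],
  [[0,0,0],[0,0,0]],
  [[0,0,0],[0,0,0]],
  [[0,0,0],[0,0,0]],
  [[0,0,0],[0,0,0]],
  [[0,0,0],[0,0,0]],
], fingers=-1, grip_force=40)

```text
time: 16.7
eef_pos: [0.5543, 0.0904, 0.0336]
tcp_rot: [0.981, -0.196, 0.001, -0.0]
contact_force: [-1.0, 0.4, 2.8]
opening: 0.124
finger_force: 41.2
```

Emit:
step_arm([
  [[0,0,0],[0,0,0]],
  [[0,0,0],[0,0,0]],
  [[0,0,0],[0,0,0]],
])

```text
time: 16.95
eef_pos: [0.5543, 0.0904, 0.0336]
tcp_rot: [0.981, -0.196, 0.0, -0.0]
contact_force: [-0.6, 1.3, 5.6]
opening: 0.126
finger_force: 41.5
```

Emit:
step_arm([
  [[0,0,20],[0,0,0]],
  [[0,0,35],[0,0,0]],
  [[0,0,40],[0,0,0]],
  [[0,-20,20],[0,0,0.01]],
  [[5,-38,0],[0,0,0.03]],
  [[5,-38,0],[0,0,0.03]],
  [[5,-38,0],[0,0,0.03]],
  [[5,-38,0],[0,0,0.03]],
])

```text
time: 17.62
eef_pos: [0.5732, -0.0831, 0.1472]
tcp_rot: [0.991, -0.131, -0.0, -0.0]
contact_force: [0.2, -1.0, -1.2]
opening: 0.125
finger_force: 40.7
```

Emit:
step_arm([
  [[5,-38,0],[0,0,0.03]],
  [[5,-38,0],[0,0,0.03]],
  [[5,-38,0],[0,0,0.03]],
  [[5,-38,0],[0,0,0.03]],
  [[5,-38,0],[0,0,0.03]],
  [[5,-38,0],[0,0,0.03]],
  [[3,-9,0],[0,0,0.008]],
  [[0,0,0],[0,0,0]],
])

```text
time: 18.28
eef_pos: [0.6062, -0.3217, 0.1466]
tcp_rot: [0.999, -0.04, -0.0, -0.0]
contact_force: [-0.8, 0.2, -0.9]
opening: 0.126
finger_force: 40.7
```

Emit:
step_arm([
  [[0,0,0],[0,0,0]],
  [[0,0,0],[0,0,0]],
])

```text
time: 18.45
eef_pos: [0.6063, -0.3169, 0.1468]
tcp_rot: [0.999, -0.038, -0.001, -0.001]
contact_force: [-0.4, 0.3, 0.1]
opening: 0.124
finger_force: 40.7
```

```bash
python3 - <<'E'
from h import *
import pickle
st,im=snap('wrist','w10.png',(150,60,430,400),1.7);pickle.dump(st,open('pics/w10.pkl','wb')); print(st['eef_pos'],R.from_quat(st['tcp_rot']).as_matrix()[:2,0],R.from_quat(st['tcp_rot']).as_matrix()[:2,2])
E
```

```text
[ 0.60631905 -0.316929    0.14684055] [ 0.99715508 -0.07535735] [-0.00161094  0.00170606]
```

View pics/w10.png

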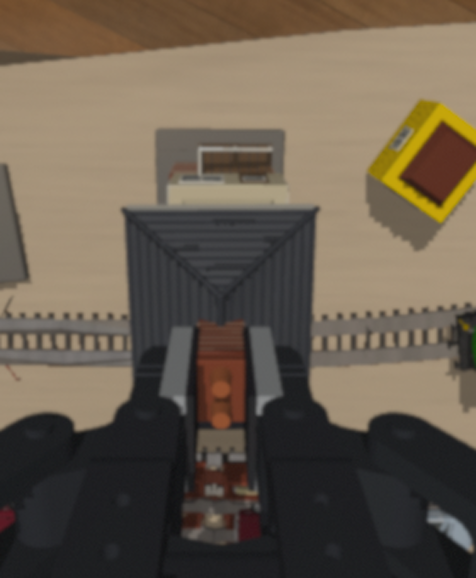

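```bash
python3 - <<'E'
from m import *
import pickle
st=pickle.load(open('pics/w10.pkl','rb'))
f=lambda p:(np.array(p)+.5)/1.7-.5+[150,60]
zz=st['eef_pos'][2]-.0306
for p,z,h in (([(123,208),(318,208)],zz+.006,.035),([(168,183),(288,184)],.068,.030),([(157,129),(285,130)],.006,.044)):
    P=ray('wrist',f(p),z,st); m=P.mean(0); d=P[0]-P[1]; a=np.arctan2(d[1],d[0])-np.pi/2; print(np.linalg.norm(d),m[:2]-h*np.array([np.cos(a),np.sin(a)]),a)
E
```

```text
0.05452751496137538 [ 0.60636985 -0.31627842] -0.07605110722463082
0.04397851835680017 [ 0.60821556 -0.31882662] -0.08453758812911927
0.05859860074072622 [ 0.60810125 -0.31608827] -0.08395331164295583
```

Emit:
step_arm([
  [[1.3,-2.3,-10],[0,0,0]],
  [[0,0,-15],[0,0,0]],
  [[0,0,-8],[0,0,0]],
  [[0,0,-5],[0,0,0]],
  [[0,0,-4],[0,0,0]],
  [[0,0,-3],[0,0,0]],
  [[0,0,-2],[0,0,0]],
  [[0,0,0],[0,0,0]],
])

```text
time: 19.17
eef_pos: [0.608, -0.321, 0.1005]
tcp_rot: [0.999, -0.038, -0.0, -0.0]
contact_force: [-0.8, 0.4, -0.3]
opening: 0.127
finger_force: 40.7
```

Emit:
step_arm([
  [[0,0,-1],[0,0,0]],
  [[0,0,-1],[0,0,0]],
  [[0,0,0],[0,0,0]],
  [[0,0,0],[0,0,0]],
])

```text
time: 19.5
eef_pos: [0.6081, -0.3211, 0.0991]
tcp_rot: [0.999, -0.038, 0.0, 0.0]
contact_force: [0.4, 0.9, -0.5]
opening: 0.128
finger_force: 40.7
```

Emit:
step_arm([
  [[0,0,-1],[0,0,0]],
  [[0,0,-1],[0,0,0]],
  [[0,0,-0.5],[0,0,0]],
  [[0,0,0],[0,0,0]],
])

```text
time: 19.83
eef_pos: [0.6086, -0.3214, 0.0986]
tcp_rot: [0.999, -0.038, 0.0, 0.0]
contact_force: [-3.0, 1.6, 6.8]
opening: 0.124
finger_force: 41.6
```

Emit:
step_arm([
  [[0,0,0],[0,0,0]],
  [[0,0,0],[0,0,0]],
  [[0,0,0],[0,0,0]],
  [[0,0,10],[0,0,0]],
  [[0,0,25],[0,0,0]],
  [[0,0,35],[0,0,0]],
  [[-16.6,34,10],[0,0,-0.015]],
  [[-16.6,34,0],[0,0,-0.015]],
], fingers=1)

```text
time: 20.5
eef_pos: [0.5773, -0.2553, 0.1823]
tcp_rot: [0.998, -0.055, 0.005, 0.003]
contact_force: [1.3, 0.3, -0.0]
opening: 0.995
finger_force: 0.0
```

Emit:
step_arm([
  [[-16.6,34,0],[0,0,-0.015]],
  [[-16.6,34,0],[0,0,-0.015]],
  [[-16.6,34,0],[0,0,-0.015]],
  [[-16.6,34,0],[0,0,-0.015]],
  [[-16.6,34,0],[0,0,-0.015]],
  [[-16.6,34,0],[0,0,-0.015]],
  [[-16.6,34,-20],[0,0,-0.015]],
  [[-16.6,33,-20],[0,0,-0.01]],
])

```text
time: 21.17
eef_pos: [0.4432, 0.0179, 0.1388]
tcp_rot: [0.994, -0.111, 0.003, 0.0]
contact_force: [0.2, 1.3, 0.4]
opening: 1.0
finger_force: 0.0
```

Emit:
step_arm([
  [[0,0,-30],[0,0,0]],
  [[0,0,-30],[0,0,0]],
  [[0,0,0],[0,0,0]],
  [[0,0,0],[0,0,0]],
])

```text
time: 21.5
eef_pos: [0.4415, 0.0171, 0.0764]
tcp_rot: [0.994, -0.11, -0.002, -0.0]
contact_force: [0.3, -0.6, 0.4]
opening: 1.002
finger_force: 0.0
```

Emit:
step_arm([
  [[1,0,-25],[0,0,0]],
  [[0,0,-22],[0,0,0]],
  [[0,0,-14],[0,0,0]],
  [[0,0,-8],[0,0,0]],
  [[0,0,0],[0,0,0]],
])

```text
time: 21.92
eef_pos: [0.4442, 0.0163, 0.0083]
tcp_rot: [0.994, -0.111, -0.0, -0.0]
contact_force: [-0.7, 0.1, -0.0]
opening: 1.0
finger_force: 0.0
```

Emit:
step_arm([
  [[0,0,0],[0,0,0]],
  [[0,0,0],[0,0,0]],
  [[0,0,0],[0,0,0]],
  [[0,0,0],[0,0,0]],
  [[0,0,0],[0,0,0]],
  [[0,0,0],[0,0,0]],
  [[0,0,0],[0,0,0]],
  [[0,0,0],[0,0,0]],
], fingers=-1, grip_force=40)

```text
time: 22.58
eef_pos: [0.4447, 0.0166, 0.0092]
tcp_rot: [0.994, -0.11, 0.001, 0.0]
contact_force: [-1.0, 0.7, 6.0]
opening: 0.388
finger_force: 40.8
```

Emit:
step_arm([
  [[0,0,20],[0,0,0]],
  [[0,0,40],[0,0,0]],
  [[0,0,40],[0,0,0]],
  [[0,0,40],[0,0,0]],
  [[19,-23,0],[0,0,0.027]],
  [[19,-23,0],[0,0,0.027]],
  [[19,-23,0],[0,0,0.027]],
  [[19,-23,0],[0,0,0.027]],
])

```text
time: 23.25
eef_pos: [0.5202, -0.076, 0.1484]
tcp_rot: [0.998, -0.056, 0.0, 0.0]
contact_force: [0.4, 0.0, 0.1]
opening: 0.388
finger_force: 40.1
```

Emit:
step_arm([
  [[19,-23,0],[0,0,0.028]],
  [[19,-24,0],[0,0,0.028]],
  [[19,-24,0],[0,0,0.028]],
  [[19,-24,-10],[0,0,0.028]],
  [[19,-24,0],[0,0,0.028]],
  [[0,0,0],[0,0,0]],
  [[0,0,0],[0,0,0]],
  [[0,0,0],[0,0,0]],
])

```text
time: 23.92
eef_pos: [0.6139, -0.1937, 0.1372]
tcp_rot: [1.0, 0.013, -0.001, -0.001]
contact_force: [-0.3, 0.6, -0.9]
opening: 0.389
finger_force: 40.1
```

Emit:
step_arm([
  [[0,0,0],[0,0,0]],
  [[0,0,0],[0,0,0]],
  [[0,0,0],[0,0,0]],
])

```text
time: 24.17
eef_pos: [0.6143, -0.1932, 0.1383]
tcp_rot: [1.0, 0.014, 0.0, 0.0]
contact_force: [-0.6, 0.2, 0.3]
opening: 0.389
finger_force: 40.1
```

```bash
python3 - <<'E'
from h import *
import pickle
st,im=snap('wrist','w11.png');pickle.dump(st,open('pics/w11.pkl','wb')); print(st['eef_pos'],R.from_quat(st['tcp_rot']).as_matrix()[:2,0])
a=cv2.resize(im[70:400,130:440],None,fx=1.8,fy=1.8,interpolation=cv2.INTER_CUBIC)
b=cv2.resize(np.load('pics/w9.png.npy')[205:285,245:305],None,fx=4,fy=4,interpolation=cv2.INTER_CUBIC)
o=np.zeros((a.shape[0],800,3),np.uint8); o[:,:558]=a; o[:320,559:799]=b; cv2.imwrite('pics/m2.png',o[:,:,::-1])
E
```

```text
[ 0.61429851 -0.19321795  0.13834932] [0.99961469 0.02775687]
```

View pics/m2.png

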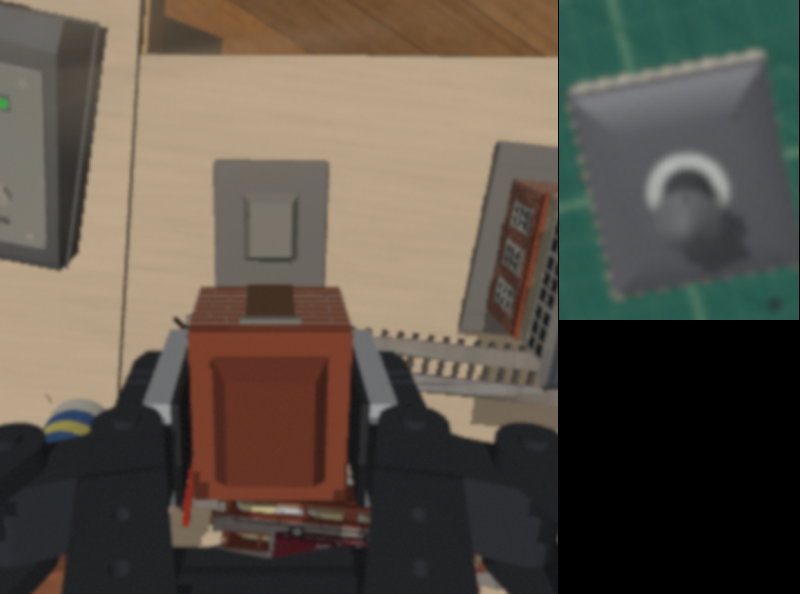

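Held hut walls: shoulder (190,331),(350,328),(348,500),(193,500). Slab far edge (214,160)-(329,161), step top (249,195)-(294,258). The vent's ring is a collar at its base, and the cap is at about (688,217).

```bash
python3 - <<'E'
from m import *
import pickle
st=pickle.load(open('pics/w11.pkl','rb'));s9=pickle.load(open('pics/w9.pkl','rb'))
f=lambda p:(np.array(p)+.5)/1.8-.5+[130,70]
g=lambda p:(np.array(p)-[559,0]+.5)/4-.5+[245,205]
print('held',*rect('wrist',f([(190,331),(350,328),(348,500),(193,500)]),st['eef_pos'][2]+.0218,st))
print('step',*rect('wrist',f([(249,195),(295,195),(294,258),(249,260)]),.012,st))
P=ray('wrist',f([(214,160),(329,161)]),.006,st); m=P.mean(0); d=P[0]-P[1]; a=np.arctan2(d[1],d[0])-np.pi/2; print(np.linalg.norm(d),m[:2]-.029*np.array([np.cos(a),np.sin(a)]),a)
print('cap',ray('wrist',g([(688,217)]),.036,s9),'collar',ray('wrist',g([(688,190)]),.015,s9), 'hr',*rect('wrist',g([(571,93),(762,55),(800,262),(618,298)]),.011,s9))
E
```

```text
held [ 0.6131 -0.1928] 0.03 [32. 41. 34. 40.]
step [ 0.6157 -0.1935] 0.02 [20. 28. 20. 29.]
0.04912127483024684 [ 0.61469446 -0.19319187] 0.01807542484142255
cap [[0.45878588 0.1040502  0.036     ]] collar [[0.45588464 0.10537184 0.015     ]] hr [0.4567 0.1051] -0.197 [43. 51. 43. 51.]
```

Emit:
step_arm([
  [[2,-0.5,-20],[0,0,-0.008]],
  [[0,0,-35],[0,0,0]],
  [[0,0,-30],[0,0,0]],
  [[0,0,-18],[0,0,0]],
  [[0,0,-8],[0,0,0]],
  [[0,0,-5],[0,0,0]],
  [[0,0,-4],[0,0,0]],
  [[0,0,-3],[0,0,0]],
])

```text
time: 24.88
eef_pos: [0.6178, -0.1951, 0.0164]
tcp_rot: [1.0, 0.01, 0.001, 0.001]
contact_force: [-0.2, -0.4, -0.4]
opening: 0.387
finger_force: 40.1
```

Emit:
step_arm([
  [[0,0,-2],[0,0,0]],
  [[0,0,-1],[0,0,0]],
  [[0,0,-1],[0,0,0]],
  [[0,0,0],[0,0,0]],
  [[0,0,0],[0,0,0]],
])

```text
time: 25.3
eef_pos: [0.6174, -0.1951, 0.0123]
tcp_rot: [1.0, 0.009, 0.001, 0.0]
contact_force: [-1.0, 0.5, 2.1]
opening: 0.39
finger_force: 40.5
```

Emit:
step_arm([
  [[0,0,-1],[0,0,0]],
  [[0,0,0],[0,0,0]],
  [[0,0,0],[0,0,0]],
])

```text
time: 25.55
eef_pos: [0.6174, -0.195, 0.0122]
tcp_rot: [1.0, 0.009, 0.0, 0.0]
contact_force: [-2.8, 0.8, 8.9]
opening: 0.392
finger_force: 41.2
```

Emit:
step_arm([
  [[0,0,0],[0,0,0]],
  [[0,0,0],[0,0,0]],
  [[0,0,0],[0,0,0]],
  [[0,0,0],[0,0,0]],
  [[0,0,25],[0,0,0]],
  [[0,0,40],[0,0,0]],
  [[0,0,40],[0,0,0]],
  [[0,0,40],[0,0,0]],
], fingers=1)

```text
time: 26.22
eef_pos: [0.616, -0.1944, 0.1555]
tcp_rot: [1.0, 0.009, -0.001, -0.0]
contact_force: [0.4, -0.8, -0.0]
opening: 1.001
finger_force: 0.0
```

Emit:
step_arm([
  [[-17.8,33.3,10],[0,0,-0.025]],
  [[-17.8,33.3,0],[0,0,-0.025]],
  [[-17.8,33.3,0],[0,0,-0.025]],
  [[-17.8,33.3,0],[0,0,-0.025]],
  [[-17.8,33.3,0],[0,0,-0.025]],
  [[-17.8,33.3,0],[0,0,-0.025]],
  [[-17.8,33.3,0],[0,0,-0.025]],
  [[-17.8,33.3,0],[0,0,-0.025]],
])

```text
time: 26.88
eef_pos: [0.4729, 0.073, 0.1648]
tcp_rot: [0.996, -0.091, -0.0, -0.0]
contact_force: [0.9, 0.2, 0.2]
opening: 0.999
finger_force: 0.0
```

Emit:
step_arm([
  [[-17.8,33.3,0],[0,0,-0.018]],
  [[0,0,-30],[0,0,0]],
  [[0,0,-35],[0,0,0]],
  [[0,0,-10],[0,0,0]],
  [[0,0,0],[0,0,0]],
  [[0,0,0],[0,0,0]],
])

```text
time: 27.38
eef_pos: [0.4564, 0.1047, 0.09]
tcp_rot: [0.995, -0.1, -0.001, 0.0]
contact_force: [0.7, 0.6, -0.2]
opening: 1.003
finger_force: 0.0
```

Emit:
step_arm([
  [[0.5,0,-30],[0,0,0]],
  [[0,0,-22],[0,0,0]],
  [[0,0,-12],[0,0,0]],
  [[0,0,-7],[0,0,0]],
  [[0,0,0],[0,0,0]],
  [[0,0,0],[0,0,0]],
])

```text
time: 27.88
eef_pos: [0.4584, 0.1047, 0.0204]
tcp_rot: [0.995, -0.1, 0.001, -0.0]
contact_force: [0.0, 0.7, 0.2]
opening: 0.996
finger_force: 0.0
```

Emit:
step_arm([
  [[0,0,0],[0,0,0]],
  [[0,0,0],[0,0,0]],
  [[0,0,0],[0,0,0]],
  [[0,0,0],[0,0,0]],
  [[0,0,0],[0,0,0]],
  [[0,0,0],[0,0,0]],
  [[0,0,0],[0,0,0]],
  [[0,0,0],[0,0,0]],
], fingers=-1, grip_force=40)

```text
time: 28.55
eef_pos: [0.4571, 0.105, 0.0193]
tcp_rot: [0.995, -0.099, 0.0, -0.0]
contact_force: [-1.1, -0.2, 2.7]
opening: 0.143
finger_force: 38.9
```

Emit:
step_arm([
  [[0,0,0],[0,0,0]],
  [[0,0,0],[0,0,0]],
  [[0,0,0],[0,0,0]],
])

```text
time: 28.8
eef_pos: [0.4571, 0.105, 0.0193]
tcp_rot: [0.995, -0.099, 0.0, -0.0]
contact_force: [-2.1, 0.4, 4.4]
opening: 0.14
finger_force: 39.0
```

Emit:
step_arm([
  [[0,0,20],[0,0,0]],
  [[0,0,35],[0,0,0]],
  [[0,0,40],[0,0,0]],
  [[0,0,35],[0,0,0]],
  [[16,-30,0],[0,0,0.02]],
  [[16,-30,0],[0,0,0.022]],
  [[16,-30,0],[0,0,0.022]],
  [[16,-30,0],[0,0,0.022]],
])

```text
time: 29.47
eef_pos: [0.5213, -0.0161, 0.1488]
tcp_rot: [0.998, -0.056, 0.0, -0.0]
contact_force: [0.1, 0.3, -0.5]
opening: 0.146
finger_force: 39.0
```

Emit:
step_arm([
  [[16,-30,0],[0,0,0.022]],
  [[16,-30,0],[0,0,0.022]],
  [[16,-30,0],[0,0,0.022]],
  [[16,-30,0],[0,0,0.022]],
  [[16,-30,0],[0,0,0.022]],
  [[14,-29,0],[0,0,0.022]],
  [[0,0,0],[0,0,0]],
  [[0,0,0],[0,0,0]],
])

```text
time: 30.13
eef_pos: [0.6148, -0.1953, 0.1478]
tcp_rot: [1.0, 0.008, -0.001, -0.0]
contact_force: [-0.6, 0.4, -0.7]
opening: 0.144
finger_force: 39.0
```

Emit:
step_arm([
  [[0,0,0],[0,0,0]],
  [[0,0,0],[0,0,0]],
  [[0,0,0],[0,0,0]],
])

```text
time: 30.38
eef_pos: [0.6144, -0.1926, 0.1487]
tcp_rot: [1.0, 0.01, -0.0, -0.0]
contact_force: [-0.2, 0.7, -0.4]
opening: 0.143
finger_force: 39.0
```

```bash
python3 - <<'E'
from h import *
import pickle
st,im=snap('wrist','w12.png');pickle.dump(st,open('pics/w12.pkl','wb')); print(st['eef_pos'],R.from_quat(st['tcp_rot']).as_matrix()[:2,0])
s,im2=snap('side','s12.png')
a=cv2.resize(im[110:330,170:400],None,fx=2.2,fy=2.2,interpolation=cv2.INTER_CUBIC)
p=proj('side',[[.6155,-.194,.02],[.6075,-.317,.06]]); x,y=p.mean(0).astype(int); print(p,x,y)
b=cv2.resize(im2[y-50:y+50,x-48:x+48],None,fx=3,fy=3,interpolation=cv2.INTER_CUBIC)
o=np.zeros((a.shape[0],800,3),np.uint8); o[:,:a.shape[1]]=a; o[:300,509:797]=b; cv2.imwrite('pics/m3.png',o[:,:,::-1])
E
```

```text
[ 0.61442678 -0.19259977  0.14874981] [0.99979791 0.02009353]
[[250.1050597  199.18756747]
 [262.13012213 165.70768512]] 256 182
```

View pics/m3.png

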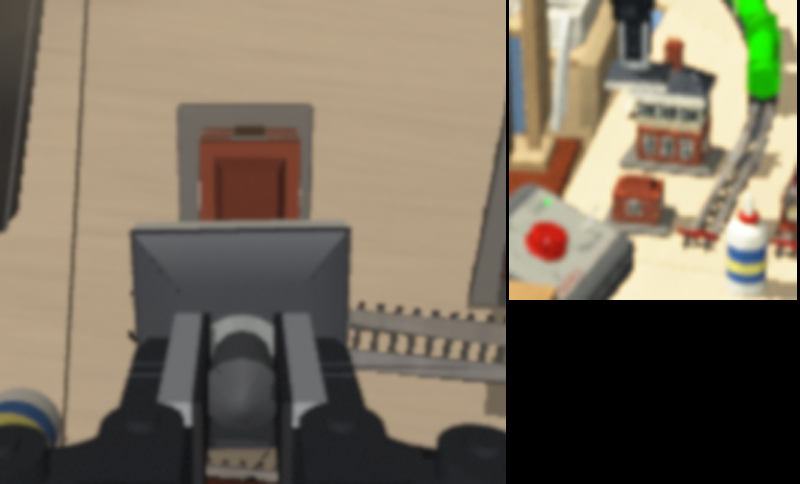

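The signal box stands complete and the hut walls are seated. Held hut roof far edge (131,230)-(350,226), wall top far edge (201,139)-(299,138).

```bash
python3 - <<'E'
from m import *
import pickle
st=pickle.load(open('pics/w12.pkl','rb'))
f=lambda p:(np.array(p)+.5)/2.2-.5+[170,110]
zz=st['eef_pos'][2]-.0163
for p,z,h in (([(131,230),(350,226)],zz,.025),([(131,230),(350,226)],zz+.004,.025),([(201,139),(299,138)],.034,.020),([(178,104),(313,104)],.006,.029)):
    P=ray('wrist',f(p),z,st); m=P.mean(0); d=P[0]-P[1]; a=np.arctan2(d[1],d[0])-np.pi/2; print(np.linalg.norm(d),m[:2]-h*np.array([np.cos(a),np.sin(a)]),a)
E
```

```text
0.046144699082093954 [ 0.61155001 -0.19231394] 0.038441910851977124
0.04497798885653828 [ 0.61281502 -0.19229895] 0.03844191085197601
0.0324004652110348 [ 0.61648985 -0.19490194] 0.029579511099045552
0.04888705211809784 [ 0.6146618  -0.19334822] 0.019205021079760298
```

Emit:
step_arm([
  [[2.7,-1.8,-20],[0,0,-0.01]],
  [[0,0,-30],[0,0,0]],
  [[0,0,-20],[0,0,0]],
  [[0,0,-10],[0,0,0]],
  [[0,0,-6],[0,0,0]],
  [[0,0,-4],[0,0,0]],
  [[0,0,-3],[0,0,0]],
  [[0,0,-2],[0,0,0]],
])

```text
time: 31.15
eef_pos: [0.6185, -0.1961, 0.0552]
tcp_rot: [1.0, 0.004, 0.001, 0.001]
contact_force: [1.0, 0.0, -0.2]
opening: 0.144
finger_force: 39.0
```

Emit:
step_arm([
  [[0,0,-1.5],[0,0,0]],
  [[0,0,-1],[0,0,0]],
  [[0,0,0],[0,0,0]],
  [[0,0,0],[0,0,0]],
])

```text
time: 31.48
eef_pos: [0.6179, -0.1959, 0.052]
tcp_rot: [1.0, 0.004, 0.0, 0.0]
contact_force: [0.3, -0.1, -0.6]
opening: 0.143
finger_force: 39.0
```

Emit:
step_arm([
  [[0,0,-1],[0,0,0]],
  [[0,0,-1],[0,0,0]],
  [[0,0,-0.7],[0,0,0]],
  [[0,0,0],[0,0,0]],
  [[0,0,0],[0,0,0]],
])

```text
time: 31.9
eef_pos: [0.6182, -0.196, 0.0503]
tcp_rot: [1.0, 0.004, 0.0, 0.0]
contact_force: [-1.7, 0.6, 4.6]
opening: 0.145
finger_force: 39.4
```

Seated at the predicted height (0.0503). Release, retreat and check numerically, since the picture views are used up.

Emit:
step_arm([
  [[0,0,0],[0,0,0]],
  [[0,0,0],[0,0,0]],
  [[0,0,0],[0,0,0]],
  [[0,0,0],[0,0,0]],
  [[0,0,15],[0,0,0]],
  [[0,0,35],[0,0,0]],
  [[0,0,40],[0,0,0]],
  [[-20,0,35],[0,0,0]],
], fingers=1)

```text
time: 32.57
eef_pos: [0.5996, -0.1961, 0.1771]
tcp_rot: [1.0, 0.005, 0.002, 0.001]
contact_force: [0.8, -0.5, 0.6]
opening: 0.999
finger_force: 0.0
```

Emit:
step_arm([
  [[-35,-20,10],[0,0,0]],
  [[-30,-30,0],[0,0,0]],
  [[0,0,0],[0,0,0]],
  [[0,0,0],[0,0,0]],
  [[0,0,0],[0,0,0]],
  [[0,0,0],[0,0,0]],
])

```text
time: 33.07
eef_pos: [0.5336, -0.2447, 0.1839]
tcp_rot: [1.0, 0.005, 0.0, -0.0]
contact_force: [0.1, 0.1, 0.1]
opening: 1.004
finger_force: 0.0
```

```bash
python3 - <<'E'
from m import *
import pickle
st,im=snap('wrist','w13.png');pickle.dump(st,open('pics/w13.pkl','wb')); print(st['eef_pos'],st['time'])
# dark slate/grey roofs: segment non-wood pixels near each roof and fit rectangles at the eaves height
g=cv2.cvtColor(im,cv2.COLOR_RGB2HSV)
for n,c,z,r in (('hutroof',[.6155,-.195],.038,.05),('roof',[.6075,-.318],.073,.06)):
    u=proj('wrist',[[*c,z]],st)[0]
    yy,xx=np.mgrid[:420,:560]; W=ray('wrist',np.c_[xx.ravel(),yy.ravel()],z,st)[:,:2]
    near=(np.abs(W-c).max(1)<r).reshape(420,560)
    m=(near&(g[...,1]<70)).astype(np.uint8)
    vals=np.median(im[int(u[1])-12:int(u[1])-6,int(u[0])-25:int(u[0])-15].reshape(-1,3),0); print(n,u.round(),vals)
    d=(np.abs(im.astype(int)-vals).max(2)<28)&near
    d=cv2.morphologyEx(d.astype(np.uint8),cv2.MORPH_CLOSE,np.ones((9,9)))
    k,l,s,_=cv2.connectedComponentsWithStats(d); i=1+s[1:,4].argmax()
    P=(W[(l==i).ravel()]*1e3).astype(np.float32); print(cv2.minAreaRect(P),P.mean(0))
E
```

```text
[ 0.5336457  -0.24471195  0.1839334 ] 33.0667
hutroof [216.  87.] [88.5 84.  79. ]
((603.8939819335938, -201.13015747070312), (77.0948486328125, 82.2044448852539), 0.4851738214492798) [ 604.46466 -198.04082]
roof [390.  99.] [60.  61.  63.5]
((605.1864624023438, -315.6740417480469), (64.8153305053711, 77.80885314941406), 85.75859832763672) [ 606.8016  -314.86627]
```

```bash
python3 - <<'E'
from m import *
import pickle
st=pickle.load(open('pics/w13.pkl','rb')); im=np.load('pics/w13.png.npy')
L=cv2.GaussianBlur(cv2.cvtColor(im,cv2.COLOR_RGB2GRAY).astype(np.float32),(0,0),1)
G=np.hypot(cv2.Sobel(L,cv2.CV_32F,1,0),cv2.Sobel(L,cv2.CV_32F,0,1)); G=np.minimum(G,60)
t=np.linspace(-1,1,60)
for n,c,y0,(l,w),z in (('hutroof',(.6155,-.195),.02,(.05,.044),.036),('hiproof',(.6075,-.318),-.075,(.07,.054),.073)):
    B=np.r_[np.c_[t*l/2,t*0+w/2],np.c_[t*l/2,t*0-w/2],np.c_[t*0+l/2,t*w/2],np.c_[t*0-l/2,t*w/2]]
    best=[]
    for dx in np.arange(-9,9.1,1):
        for dy in np.arange(-9,9.1,1):
            for a in np.arange(-.12,.121,.03):
                r=y0+a; p=B@np.array([[np.cos(r),np.sin(r)],[-np.sin(r),np.cos(r)]])+c+np.array([dx,dy])/1e3
                u=proj('wrist',np.c_[p,np.full(len(p),z)],st).astype(np.float32)
                best.append((cv2.remap(G,u[None,:,0],u[None,:,1],cv2.INTER_LINEAR).mean(),dx,dy,round(a,2)))
    print(n,[tuple(float(v) for v in np.round(b,2)) for b in sorted(best)[-4:]])
E
```

```text
Traceback (most recent call last):
  File "h.py", line 22, in proj
    c,e,Rm=cam(name,st); p=(np.atleast_2d(P)-e)@Rm
           ~~~^^^^^^^^^
  File "h.py", line 11, in cam
    c=cams.get_calibration(name)
ValueError: time passes only in moves, steps and waits
```

```bash
python3 - <<'E'
from m import *
import pickle
st=pickle.load(open('pics/w13.pkl','rb')); im=np.load('pics/w13.png.npy')
C,e,Rm=cam('wrist',st)
L=cv2.GaussianBlur(cv2.cvtColor(im,cv2.COLOR_RGB2GRAY).astype(np.float32),(0,0),1)
G=np.minimum(np.hypot(cv2.Sobel(L,cv2.CV_32F,1,0),cv2.Sobel(L,cv2.CV_32F,0,1)),60)
t=np.linspace(-1,1,60)
for n,c,y0,(l,w),z in (('hutroof',(.6155,-.195),.02,(.05,.044),.036),('hiproof',(.6075,-.318),-.075,(.07,.054),.073)):
    B=np.r_[np.c_[t*l/2,t*0+w/2],np.c_[t*l/2,t*0-w/2],np.c_[t*0+l/2,t*w/2],np.c_[t*0-l/2,t*w/2]]
    best=[]
    for dx in np.arange(-9,9.1,1):
        for dy in np.arange(-9,9.1,1):
            for a in np.arange(-.12,.121,.03):
                r=y0+a; p=B@np.array([[np.cos(r),np.sin(r)],[-np.sin(r),np.cos(r)]])+c+np.array([dx,dy])/1e3
                q=(np.c_[p,np.full(len(p),z)]-e)@Rm
                u=np.c_[C['cx']-C['fx']*q[:,0]/q[:,2],C['cy']+C['fy']*q[:,1]/q[:,2]].astype(np.float32)
                best.append((cv2.remap(G,u[None,:,0].copy(),u[None,:,1].copy(),cv2.INTER_LINEAR).mean(),dx,dy,round(a,2)))
    print(n,[tuple(float(v) for v in np.round(b,2)) for b in sorted(best)[-4:]])
E
```

```text
hutroof [(39.91, 2.0, 0.0, 0.0), (39.95, 3.0, 0.0, 0.0), (40.07, 2.0, 0.0, -0.03), (40.61, 1.0, 0.0, 0.0)]
hiproof [(54.24, 1.0, -3.0, 0.03), (54.99, 1.0, -4.0, 0.03), (55.24, 1.0, -4.0, 0.0), (55.51, 0.0, -4.0, 0.0)]
```

Both roofs fit where expected: the hut roof is within about 2 mm, and the hipped roof sits at its seated height. The arm is clear.

```bash
python3 -c "from plant import sign_off; print(sign_off())"
```

```text
the job is handed in; nothing more can be done
None
```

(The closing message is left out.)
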